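# Feed and stamp a heel lift

### The arm

A 6-joint arm with a two-finger parallel gripper is mounted at the origin on the work surface. World frame = base frame: x ahead of the robot, y to its left, z up, the work surface at z = 0. Lengths are in m, angles in rad, forces in N, time in s.
With the tool pointing down it reaches from about 0.35 to 0.775 m from the base axis. Payload 7.3 kg.
Tool frame: the origin (TCP) lies between the finger pads, 19 mm behind the fingertips; this is the grasp point; z points along the fingers, y is the direction in which the jaws open and shut (so a half turn about z gives the same grasp; the last joint's range is limited). The gripper opens to 92 mm and grips with 3 to 60 N. Pads are 19 mm wide; open, the fingers measure 130 mm over their backs; the gripper's body (75 mm by 190 mm) begins 47 mm behind the grasp point.
Start: joints at [-1.36, 0.342, 1.524, -0, 1.275, -0.146], TCP at [0.183, -0.492, 0.246] pointing down, gripper open.
Joint ranges: [-2.53, 2.53], [-0.77, 2.02], [0.04, 2.7], [-1, 4.14], [0.28, 2.66], [-3.11, 3.11]. Speed limits (rad/s): [2.57, 2.57, 3.14, 3.14, 3.14, 3.14].

### API

Orientations are given as [roll, pitch, yaw] about the fixed x, y, z axes, in that order (R = Rz(yaw) Ry(pitch) Rx(roll)).
In Python, from cell import robot gives the robot as it stands.
- The arm moves only by the shell command python3 -m pendant 'ROWS' [OPENING] [FORCE]. ROWS is JSON, a list of rows, each a list of 2 entries, a list of its own where there are three numbers: the shift along the tool's x, y, z in mm, then the turn about the tool's z in degrees. In form: [[[x, y, z], turn], ...]. A call has 1 to 10 rows; each row is the pose to reach, as a shift and turn from the pose measured when the call began, along the tool's axes at that moment; what a row does not reach only later rows make up. A row lasts 1/12 s, in which the tool goes at most 41.7 mm and 7.16 degrees, less where a joint would pass 70% of its speed; a pose out of reach is approached as far as the arm can. A call with a gripper value outside its range is refused whole. OPENING is the opening, from 0 (shut) to 1 (fully open), set as the call begins (- or left out, the last holds). The fingers move at their own pace and stop on an object; FORCE is the grip in N (left out, the last holds). Time passes only in rows, so rows that repeat a pose let the fingers close. It gives the time, the measured TCP pose, the force and the opening at its end, in the units of the state.
- robot.observe(): the state, without advancing time (a new reading comes with each control period).
- robot.read_camera(name): name is "scene" or "top"; returns the picture (400x640x3 uint8, red, green, blue); there is no depth.
- robot.calibration(name): a dict with "vfov" (degrees; the focal length in pixels is half the picture's height over the tangent of half this angle, whatever the lens; pixels are square), "cx", "cy" (the principal point, pixels), "k1" (the pictures are not rectified: a ray, as slopes to the right and down, at radius r is drawn at 1 + k1 r^2 times it, then the intrinsics apply), "rvec" (rotation vector, rad) and "tvec" (3), from world to camera coordinates, as OpenCV has them. Camera axes: x right, y down, z forward; pixel columns grow to the right and rows downward; lengths in m; the calibration is good to about 2 mm. A picture is of the moment at which its call begins. calibration takes no time and is no camera call.
- robot.hand_in(): hands the job in, once; it reports no verdict.
Trained networks look in the newest picture that a camera, given by its name, has taken for a name from the list of things; names that differ only in an ending like _2 or _b are one class to them, and where a whole thing is asked for, a point or a joint stands for the part that bears it (a point fixed in the world has none). Each returns a list of dicts, best first, with "p" (0 to 1); they miss things now and then, are a little off and sometimes report something else, mostly with a low value. They report only what shows in the picture. A call takes as long as a camera call. They do not tell look-alikes from the thing itself.
- robot.find_in(camera, query): "xy" ([column, row] as shares, 0 to 1, of the picture: columns of its width, rows of its height, amid what is visible of it).
The state is a dict: "time": time; "qpos": joint angles; "qvel": joint speeds; "joint_efforts": joint torques, N m; "tool_pos": TCP position; "tool_rot": TCP orientation; "contact_force": force on the tool from outside, world axes, zero at the start; "torque": the same for the moment, N m; "opening": finger opening in m.
Only numpy, scipy, OpenCV 4.12 (cv2) and the standard library are available. Lean on these libraries where they do the work, as an engineer would, in place of code of your own. Each camera call takes 0.05 s, during which the arm holds its last target.

### The job

Twist the orange spring-return feed knob clockwise to its stop and let it go, so that it pushes the brown heel lift fully home under the punch and springs back by itself. Then pick up the mallet and knock the red punch cap down with it until the punch presses on the heel lift, and gently stand the mallet back on its head on the black rubber pad. Do not push the heel lift with the gripper or mallet, do not drop the mallet, and leave the jar, the thread spool and the box of shanks where they are.

Things in the scene. Friction and masses are not known exactly. Their poses are not given: they have to be found in the camera images.
- fixture: Green fixture fixed to the bench; origin under it, z up, feed direction +y. Base 120 (x) by 220 mm (y -140 to 80), 30 high. Housing with the orange knob (axis x 0, y -95): x +-38, y -136 to -60, top z 70. Channel 49 wide, floor z 30, walls 12 high, end stop at y 53. Bridge x +-53, y 13 to 39, z 80 to 96, guides the punch (axis x 0, y 26). Nothing above z 130.
- knob_grip (a point): On the knob's vertical axis, 96 mm above the bench, a good TCP height. Orange upright grip bar 48 long, 14 thick, from z 76 to z 107, over a black disc 48 mm across (z 70 to 76). At joint 0 the bar's long side lies along the fixture's x. This point turns with the knob: its x axis is along the bar, z up.
- feed_knob (a joint): Turn of the orange knob in rad, 0 at rest to 1.2 at its stop, growing clockwise seen from above. A spring returns it (0.03 N m at rest, 0.15 N m at the stop). Geared to a brass pusher in the channel: 41.7 mm per rad, 50 mm at the stop. Home is reached only at the stop. On release both spring back (under 1 s); open the fingers 55 mm or lift off so that the bar swings free.
- heel_lift: Loose brown D-shaped plate (heel lift), 44 wide (x) by 50 long (y) by 8 mm thick, 28 to 56 g, flat edge at -y, round at +y. Origin at the centre of its underside, its y along the feed direction. It lies in the channel 38 to 50 mm short of home.
- nest (a point): Home place of the heel lift's origin: on the channel floor straight under the punch, 30 mm above the bench. Fixed to the fixture.
- punch_top (a point): Centre of the flat top of the red punch cap (26 mm across, 10 mm thick), 130 mm above the bench at rest. Moves down with the punch.
- punch (a joint): Downward travel of the sprung punch in m. 0 = up at rest. Its tip (12 mm across) meets the 8 mm thick heel lift at 0.015; 0.018 is the end without one. Spring 1.2 N at rest, 3.5 N at 0.015; it springs up when left.
- mallet: Mallet, 0.25 to 0.5 kg, standing on its head. Origin at the centre of the lower striking face, z up. Head: upright cylinder 44 across, 56 mm high, white faces. Wooden handle level along -x, 18 wide (y), 22 high, centre line 28 above the lower face, out to 148 mm from the head's axis. Centre of mass within 20 mm of that axis. Strike by lowering the lower face on to the cap.
- mallet_grip (a point): Good grip point on the middle of the handle, 52 mm from the head's axis (mallet x -52), 28 mm above the lower striking face; close the fingers across the 18 mm width (mallet y). x axis points along the handle to the head.
- pad: Black rubber pad 120 by 120 by 6 mm, fixed; origin at the centre of its underside on the bench, so its top is at z 6. The mallet stands on it at the start and must stand on it at the end, head near the middle (within 40 mm).
- cement_jar: Bystander: closed steel jar with yellow label and black cap, 60 across, 75 mm high; origin under its centre.
- thread_spool: Bystander: yellow cone of thread, 56 across, 85 mm high; origin under its centre.
- shank_box: Bystander: red open box with grey-brown strips, 75 by 120, about 55 mm high; origin under its centre.
Mind the look-alikes: they are no part of the job. What is meant by the heel_lift is not white, and is the smaller of those in its own colour. Leave any pink or yellow look-alike of the mallet alone.

How it is judged:
On the way, in this order (a step that is already met when the one before it is completed fails the run):
1. the knob is twisted to its stop (value of joint feed_knob above 1.12 rad), for 0.1 s.
2. the knob is let go and has sprung back, leaving the heel lift home under the punch (value of joint feed_knob below 0.1 rad and contact force between the fingers and fixture below 0.2 N and distance between heel_lift and nest below 0.005 m), for 0.1 s.
3. the held mallet drives the punch down on to the heel lift (contact force between mallet and punch above 2 N and contact force between punch and heel_lift above 1.5 N and value of joint punch above 0.013 m and contact force between the fingers and mallet above 1 N), for 0.02 s.
At the end, for the whole second after the job is handed in: The heel lift lies within 5 mm of its home under the punch, the knob is back within 0.1 rad of rest, the punch is up (within 3 mm), and the mallet stands still and upright (within 0.12 rad) on its lower face on the pad, its head within 45 mm of the pad's centre (distance between heel_lift and nest below 0.005 m and value of joint feed_knob below 0.1 rad and value of joint punch below 0.003 m and horizontal distance between mallet and pad below 0.045 m and z of mallet in the frame of pad between 0.003 and 0.01 m and angle between mallet's own z axis and vertical below 0.12 rad and linear speed of each of mallet, heel_lift below 0.02 m/s); the robot touches nothing.
It fails at once if the robot or the mallet pushes the heel lift directly (contact force between any of the arm, the fingers, mallet and heel_lift above 0.5 N).
It fails at once if the mallet is dropped or knocked over ((linear speed of mallet above 0.4 m/s and contact force between the fingers and mallet below 0.1 N) or angle between mallet's own z axis and vertical above 1 rad).
It fails at once if the cement jar is moved by more than 20 mm (distance of cement_jar from where it was at the start of the episode above 0.02 m).
It fails at once if the thread spool is moved by more than 20 mm (distance of thread_spool from where it was at the start of the episode above 0.02 m).
It fails at once if the shank box is moved by more than 20 mm (distance of shank_box from where it was at the start of the episode above 0.02 m).
It also fails if it takes over 72 s, if anything falls off the work surface, if the arm or the gripper's body presses on something with over 40 N, if the wrist force passes 120 N, or if a joint passes its speed limit or range.

## Working session

There is one attempt and no reset: what is moved stays moved. The work goes in short steps, Python scripts to look and compute and a shell command to move; the robot and the scene stay as the last step left them, time stands still between calls to the robot, and variables do not carry over. Pictures are saved under pics/ and viewed, and the job is handed in when it is done.

```bash
ls; mkdir -p pics
cat > h.py <<'E'
import numpy as np, cv2
from cell import robot
def save(n,f): cv2.imwrite(f,robot_img[n][:,:,::-1])
robot_img={}
def shot(n,f=None):
    im=robot.read_camera(n); robot_img[n]=im
    if f: cv2.imwrite(f,np.ascontiguousarray(im[:,:,::-1]))
    return im
def cal(n):
    c=robot.calibration(n); f=200/np.tan(np.radians(c['vfov'])/2)
    R=cv2.Rodrigues(np.array(c['rvec'],float))[0]; t=np.array(c['tvec'],float)
    return c,f,R,t
def proj(n,P):
    c,f,R,t=cal(n); X=np.atleast_2d(P)@R.T+t; s=X[:,:2]/X[:,2:]
    r2=(s**2).sum(1,keepdims=True); s=s*(1+c['k1']*r2)
    return s*f+[c['cx'],c['cy']]
def back(n,uv,z):
    c,f,R,t=cal(n); d=(np.array(uv,float)-[c['cx'],c['cy']])/f; s=d.copy()
    for _ in range(30): s=d/(1+c['k1']*(s**2).sum())
    ray=R.T@np.array([s[0],s[1],1]); o=-R.T@t
    return o+ray*(z-o[2])/ray[2]
E
python3 - <<'E'
from h import *
for n in('top','scene'):
    shot(n,f'pics/{n}0.png'); print(n,robot.calibration(n), -cal(n)[2].T@cal(n)[3])
    for q in ['fixture','knob_grip','heel_lift','punch_top','mallet','mallet_grip','pad','cement_jar','thread_spool','shank_box']:
        print(q,[(round(d['p'],2),[round(d['xy'][0]*640),round(d['xy'][1]*400)]) for d in robot.find_in(n,q)])
print(robot.observe())
E
```

```text
pics
top {'vfov': 53.501671108473765, 'cx': 315.94288740980335, 'cy': 207.49736927079113, 'k1': -0.0942765998544068, 'rvec': array([ 2.11477395, -2.17962756,  0.11289995]), 'tvec': array([0.02634297, 0.55409319, 0.83926965])} [ 0.44537818 -0.00621151  0.9020457 ]
fixture [(0.86, [442, 229])]
knob_grip [(0.79, [487, 228]), (0.43, [451, 229]), (0.36, [341, 117])]
heel_lift [(0.71, [443, 303]), (0.65, [450, 230]), (0.6, [369, 257])]
punch_top [(0.66, [434, 222]), (0.26, [443, 222])]
mallet [(0.62, [338, 195]), (0.58, [170, 279]), (0.55, [243, 237])]
mallet_grip [(0.79, [243, 238]), (0.61, [335, 192]), (0.6, [167, 275])]
pad [(0.71, [240, 224])]
cement_jar [(0.8, [343, 116])]
thread_spool [(0.75, [211, 144]), (0.5, [240, 236])]
shank_box [(0.59, [427, 129])]
scene {'vfov': 54.076081449200565, 'cx': 316.9304666249085, 'cy': 194.2536303802277, 'k1': -0.058516214790592914, 'rvec': array([ 2.02819044,  1.46275814, -0.52948035]), 'tvec': array([-0.17269516, -0.33322144,  1.32736513])} [ 1.1144658  -0.20765368  0.78587803]
fixture [(0.81, [195, 228])]
knob_grip [(0.88, [165, 216])]
heel_lift [
[... 373 characters left out ...]
, 200])]
shank_box [(0.89, [233, 309])]
{'time': 1.1, 'qpos': array([-1.35999414e+00,  3.41970154e-01,  1.52411102e+00, -2.71442284e-05,
        1.27535727e+00, -1.45988979e-01]), 'qvel': array([-0.00137233, -0.00079169,  0.00042762,  0.00106684, -0.00137953,
       -0.00176223]), 'joint_efforts': array([ 2.25168806e-03, -4.31136060e+01, -2.44481045e+01,  7.16489623e-02,
        4.82257165e-02, -1.97746306e-05]), 'tool_pos': array([ 0.18339018, -0.49195256,  0.24555216]), 'tool_rot': array([3.14144386e+00, 4.81268844e-05, 3.56799063e-01]), 'contact_force': array([ 0.79183422, -0.07012287, -0.58477485]), 'torque': array([-0.00463168, -0.01017843,  0.00403472]), 'opening': 0.09236900253927965}
```

View pics/top0.png

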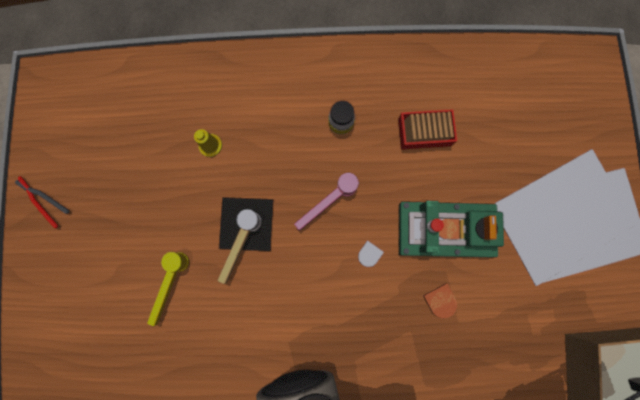

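View pics/scene0.png

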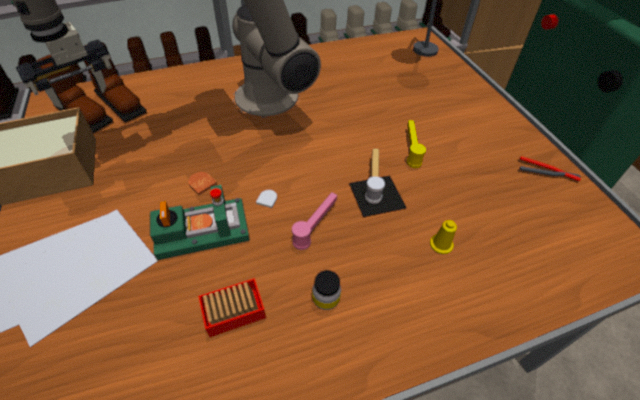

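Run:
```python
import cv2
im=cv2.imread('pics/top0.png')
cv2.imwrite('pics/c1.png',cv2.resize(im[180:330,350:550],None,fx=4,fy=4,interpolation=3))
cv2.imwrite('pics/c2.png',cv2.resize(im[170:320,140:360],None,fx=3.6,fy=3.6,interpolation=3))
```

```text
(no output)
```

View pics/c1.png

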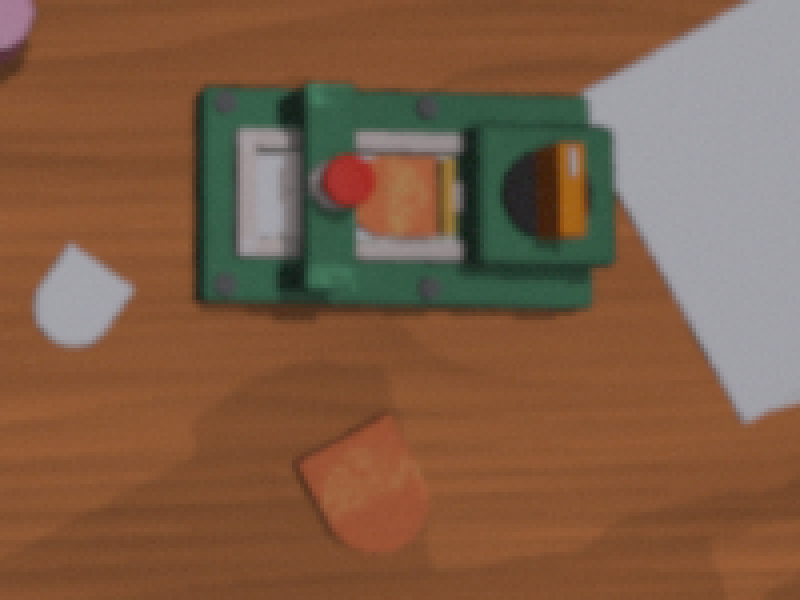

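View pics/c2.png

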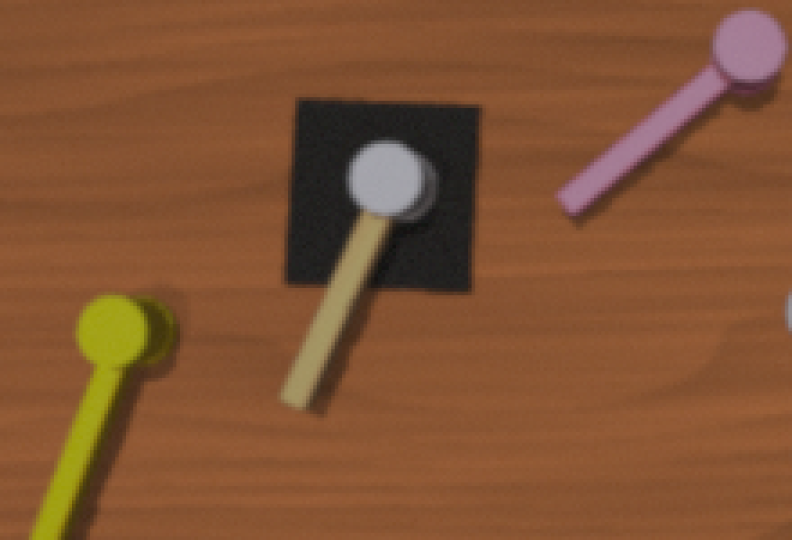

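Top view: brown lifts are at (450,230), in the channel and smaller, and at (443,303), loose on the bench and larger. There is also a white one at (369,257). The lift I want is the one in the channel, which the crop confirms. The mallets are white and wood at (247,220) on the pad, pink at (338,195) and yellow at (170,279). The real one is the wooden one on the pad. Next I fit the poses.

Run:
```python
from h import *
import cv2
from scipy.optimize import least_squares
im=cv2.imread('pics/scene0.png')
cv2.imwrite('pics/c3.png',cv2.resize(im[165:265,135:265],None,fx=6,fy=6,interpolation=3))
cv2.imwrite('pics/c4.png',cv2.resize(im[140:220,335:445],None,fx=7,fy=7,interpolation=3))
f=lambda a,b:(350+a/4,180+b/4)
obs=[((60,80,30),f(204,88)),((-60,80,30),f(198,302)),((-60,-140,30),f(592,306)),
((0,26,130),f(348,181)),((38,-60,70),f(480,127)),((38,-136,70),f(614,128)),((-38,-136,70),f(612,265)),((-38,-60,70),f(480,267)),
((24,-88,107),f(559,142)),((24,-102,107),f(584,142)),((-24,-102,107),f(586,238)),((-24,-88,107),f(559,237))]
P=np.array([o[0] for o in obs])/1000.;U=np.array([o[1] for o in obs])
def W(p,P): 
    c,s=np.cos(p[2]),np.sin(p[2]); return P@np.array([[c,-s,0],[s,c,0],[0,0,1]]).T+[p[0],p[1],0]
r=least_squares(lambda p:(proj('top',W(p,P))-U).ravel(),[.43,-.2,0],loss='soft_l1')
print(r.x); print((proj('top',W(r.x,P))-U).round(1).tolist())
print('scene proj cap,knob',proj('scene',W(r.x,np.array([[0,.026,.13],[0,-.095,.107]]))))
g=lambda a,b:(140+a/3.6,170+b/3.6)
head=back('top',g(385,177),.062); end=back('top',g(295,393),.006+.039)
# handle end: bottom end mid
print('head',head,'end',end,np.linalg.norm(head-end), np.degrees(np.arctan2(*(head-end)[1::-1])))
print('head scene',proj('scene',head))
pc=[back('top',g(*q),.006)[:2] for q in((298,99),(481,106),(471,292),(287,283))]; print('pad',np.mean(pc,0),pc)
```

```text
[ 0.49875069 -0.25412917 -0.0567003 ]
[[-0.8, -0.7], [0.5, 0.2], [0.7, 1.2], [0.2, -0.0], [-0.9, -1.1], [0.3, -0.5], [1.7, 0.9], [-0.3, -0.3], [-0.6, 0.2], [-0.1, 0.3], [-0.1, -0.1], [-0.1, 0.0]]
scene proj cap,knob [[215.37795749 191.50325235]
 [162.81922217 208.70118043]]
head [0.53071704 0.15750994 0.062     ] end [0.40394537 0.21672458 0.045     ] 0.14094831514119324 -25.037127240087802
head scene [[375.45524239 182.56315909]]
pad [0.52539218 0.16932659] [array([0.58831122, 0.22442755]), array([0.57991758, 0.10651717]), array([0.46234941, 0.11474577]), array([0.4709905 , 0.23161587])]
```

View pics/c3.png

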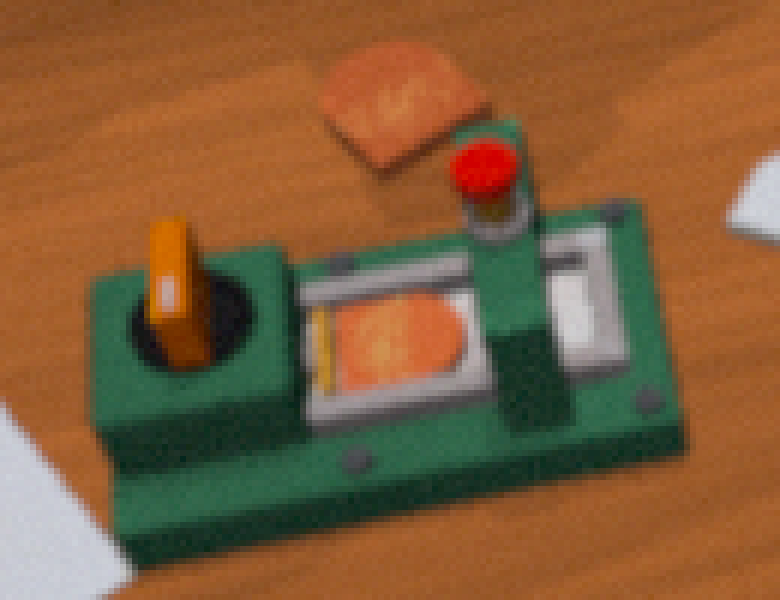

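View pics/c4.png

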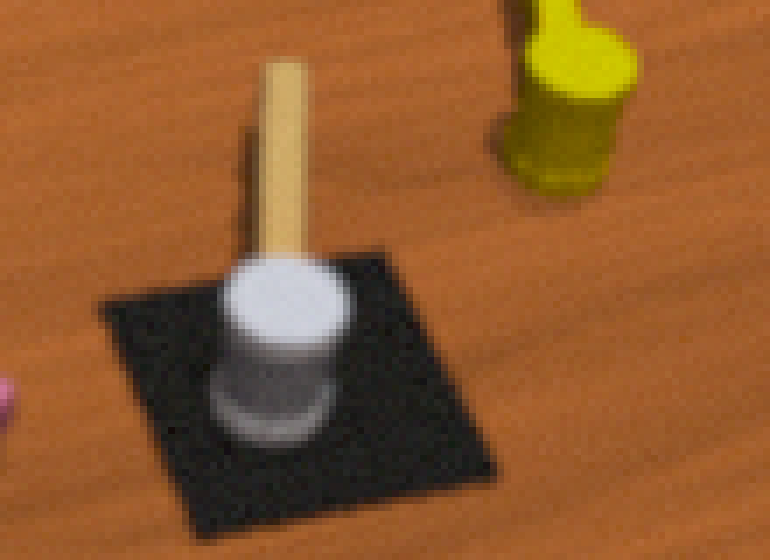

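```bash
cat >> h.py <<'E'
from scipy.spatial.transform import Rotation as Ro
FX=np.array([0.49875,-0.25413,-0.0567])
def fixw(x,y,z):
    c,s=np.cos(FX[2]),np.sin(FX[2]); return np.array([FX[0]+c*x-s*y,FX[1]+s*x+c*y,z])
def plan(pos,yaw=None):
    o=robot.observe(); R=Ro.from_euler('xyz',o['tool_rot'])
    d=R.inv().apply(np.array(pos)-o['tool_pos'])*1000
    y=o['tool_rot'][2]; t=None
    if yaw is not None:
        t=-np.degrees((yaw-y+np.pi)%(2*np.pi)-np.pi)
    print('t',round(o['time'],2),'pos',o['tool_pos'].round(4),'rot',o['tool_rot'].round(3),'q6',round(o['qpos'][5],2),'op',round(o['opening'],4),'shift',d.round(1),'turn',t, 'F',o['contact_force'].round(1),'T',o['torque'].round(2))
E
python3 - <<'E'
from h import *
k=fixw(0,-.095,.2); print(k); plan(k,FX[2])
g=lambda a,b:(140+a/3.6,170+b/3.6)
a=back('top',g(385,177),.062)[:2]; b=back('top',g(294.5,404),.045)[:2]; c=back('top',g(374,218),.045)[:2]
print(a,b,np.linalg.norm(a-b),np.degrees(np.arctan2(*(a-b)[::-1])),np.degrees(np.arctan2(*(c-b)[::-1])))
E
```

```text
[ 0.49336639 -0.34897733  0.2       ]
t 1.1 pos [ 0.1834 -0.492   0.2456] rot [3.141 0.    0.357] q6 -0.15 op 0.0924 shift [340.4 -25.7  45.5] turn 23.691751139832125 F [ 0.8 -0.1 -0.6] T [-0.   -0.01  0.  ]
[0.53071704 0.15750994] [0.39741415 0.21707915] 0.14600736437510053 -24.078488315181584 -24.09126108634442
```

```bash
python3 -m pendant '[[[34,-2,0],3],[[68,-5,0],6],[[102,-8,5],9],[[136,-10,10],12],[[170,-13,15],15],[[204,-16,20],18],[[238,-19,25],21],[[272,-21,30],23.7],[[306,-24,38],23.7],[[340.4,-25.7,45.5],23.7]]' 0.75 20
python3 - <<'E'
from h import *
plan(fixw(0,-.095,.098),FX[2])
E
```

```text
time: 1.93
tool_pos: [0.4948, -0.348, 0.1998]
tool_rot: [3.141, -0.0, -0.057]
contact_force: [-0.2, -0.2, -0.2]
opening: 0.0687
t 1.93 pos [ 0.4948 -0.348   0.1998] rot [ 3.141 -0.    -0.057] q6 0.89 op 0.0687 shift [ -1.4   1.1 101.8] turn -0.017454510189934536 F [-0.2 -0.2 -0.2] T [-0.01  0.04 -0.02]
```

```bash
python3 -m pendant '[[[-1.4,1.1,15],0],[[-1.4,1.1,35],0],[[-1.4,1.1,55],0],[[-1.4,1.1,75],0],[[-1.4,1.1,88],0],[[-1.4,1.1,96],0],[[-1.4,1.1,101],0],[[-1.4,1.1,101],0]]' 0.65
python3 - <<'E'
from h import *
plan(fixw(0,-.095,.098),FX[2])
shot('top','pics/t1.png');im=cv2.imread('pics/t1.png')
a=cv2.resize(im[180:280,400:540],None,fx=5,fy=5,interpolation=3)
cv2.imwrite('pics/c5.png',a)
E
```

```text
time: 2.6
tool_pos: [0.4932, -0.3488, 0.0981]
tool_rot: [-3.141, 0.001, -0.057]
contact_force: [-0.1, 0.1, 0.5]
opening: 0.0599
t 2.6 pos [ 0.4932 -0.3488  0.0981] rot [-3.141e+00  1.000e-03 -5.700e-02] q6 0.89 op 0.0599 shift [0.2 0.1 0.1] turn -0.018719551209359413 F [-0.1  0.1  0.5] T [ 0.03  0.05 -0.04]
```

View pics/c5.png

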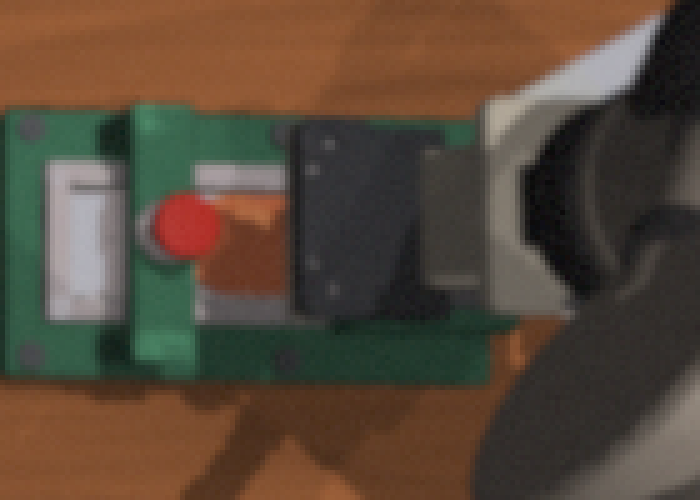

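The gripper straddles the bar and clears the red cap at (438,225). I'll close it now.

```bash
python3 -m pendant '[[[0,0,0],0],[[0,0,0],0],[[0,0,0],0],[[0,0,0],0],[[0,0,0],0],[[0,0,0],0]]' 0 30
python3 -c "
from h import *
plan(fixw(0,-.095,.098),FX[2])"
```

```text
time: 3.15
tool_pos: [0.4935, -0.3492, 0.0992]
tool_rot: [3.141, -0.001, -0.057]
contact_force: [-0.5, -1.3, -0.6]
opening: 0.0243
t 3.15 pos [ 0.4935 -0.3492  0.0992] rot [ 3.141e+00 -1.000e-03 -5.700e-02] q6 0.89 op 0.0243 shift [-0.2 -0.2  1.2] turn -0.020147183109591228 F [-0.5 -1.3 -0.6] T [ 0.    0.06 -0.05]
```

```bash
python3 -m pendant '[[[0,0,0],0],[[0,0,0],0],[[0,0,0],0],[[0,0,0],0]]' 0 30
```

```text
time: 3.48
tool_pos: [0.4935, -0.3498, 0.0993]
tool_rot: [3.14, -0.001, -0.057]
contact_force: [-1.4, -4.3, -0.7]
opening: 0.014
```

```bash
python3 -m pendant '[[[0,0,0],3],[[0,0,0],6],[[0,0,0],9.5],[[0,0,0],13],[[0,0,0],16.5],[[0,0,0],20],[[0,0,0],23.5],[[0,0,0],27],[[0,0,0],30.5],[[0,0,0],34]]'
python3 -c "
from h import *
plan(fixw(0,-.095,.098),FX[2]-1.2)"
```

```text
time: 4.32
tool_pos: [0.4936, -0.3496, 0.0993]
tool_rot: [3.141, -0.001, -0.653]
contact_force: [1.4, -0.8, -0.3]
opening: 0.0139
t 4.32 pos [ 0.4936 -0.3496  0.0993] rot [ 3.141e+00 -1.000e-03 -6.530e-01] q6 1.48 op 0.0139 shift [-0.6 -0.3  1.3] turn 34.56396293196179 F [ 1.4 -0.8 -0.3] T [ 0.05 -0.06  0.07]
```

```bash
python3 -m pendant '[[[0,0,0],4],[[0,0,0],8],[[0,0,0],12],[[0,0,0],16],[[0,0,0],20],[[0,0,0],24],[[0,0,0],27],[[0,0,0],30],[[0,0,0],32],[[0,0,0],34]]'
python3 -c "
from h import *
plan(fixw(0,-.095,.098),FX[2]-1.2)
shot('scene','pics/s1.png');im=cv2.imread('pics/s1.png')
cv2.imwrite('pics/c6.png',cv2.resize(im[165:265,135:265],None,fx=6,fy=6,interpolation=3))"
```

```text
time: 5.15
tool_pos: [0.4939, -0.3494, 0.0993]
tool_rot: [-3.141, -0.001, -1.248]
contact_force: [-0.0, -0.9, -0.6]
opening: 0.0138
t 5.15 pos [ 0.4939 -0.3494  0.0993] rot [-3.141e+00 -1.000e-03 -1.248e+00] q6 2.08 op 0.0138 shift [-0.6  0.3  1.3] turn 0.4800897269053824 F [-0.  -0.9 -0.6] T [ 0.05 -0.14  0.18]
```

View pics/c6.png

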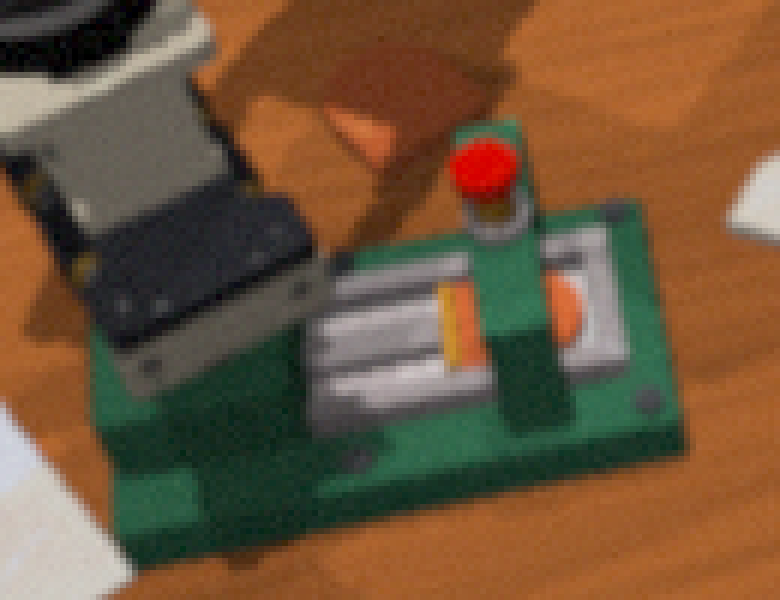

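The brass pusher at (209,219) has driven the lift under the punch. I'll press on against the stop.

```bash
python3 -m pendant '[[[0,0,0],1],[[0,0,0],2],[[0,0,0],3],[[0,0,0],4],[[0,0,0],4],[[0,0,0],4]]'
python3 -c "
from h import *
plan(fixw(0,-.095,.098),FX[2]-1.2)"
```

```text
time: 5.7
tool_pos: [0.4939, -0.3494, 0.0993]
tool_rot: [-3.141, -0.002, -1.319]
contact_force: [-0.6, -1.5, -0.8]
opening: 0.0141
t 5.7 pos [ 0.4939 -0.3494  0.0993] rot [-3.141e+00 -2.000e-03 -1.319e+00] q6 2.15 op 0.0141 shift [-0.6  0.4  1.3] turn -3.5898955221469526 F [-0.6 -1.5 -0.8] T [-0.15 -0.09  0.8 ]
```

Torque rose to 0.8 N m, so the knob is on its stop. Now I release it.

```bash
python3 -m pendant '[[[0,0,0],4],[[0,0,0],4],[[0,0,0],4],[[0,0,0],4],[[0,0,0],4],[[0,0,0],4],[[0,0,0],4],[[0,0,0],4],[[0,0,0],4],[[0,0,0],4]]' 0.75
python3 -m pendant '[[[0,0,10],0]]' 0.75 >/dev/null; true
```

```text
time: 6.53
tool_pos: [0.4938, -0.3491, 0.0992]
tool_rot: [-3.141, -0.001, -1.389]
contact_force: [0.2, 0.2, 0.2]
opening: 0.0684
```

That second row was a mistake: +z is down. I'll check and lift straight away.

```bash
python3 -c "
from h import *
plan(fixw(0,-.095,.2),FX[2])"
python3 -m pendant '[[[0,0,-15],0],[[0,0,-40],0],[[0,0,-70],0],[[0,0,-100],0],[[0,0,-110],0],[[0,0,-110],0]]' 0.75
python3 -c "
from h import *
for n,b in(('scene',(165,265,135,265)),('top',(180,280,380,540))):
  im=shot(n)[:,:,::-1]
  cv2.imwrite(f'pics/r_{n}.png',cv2.resize(np.ascontiguousarray(im[b[0]:b[1],b[2]:b[3]]),None,fx=5,fy=5,interpolation=3))
plan(fixw(0,-.095,.2),FX[2])
"
```

```text
t 6.62 pos [ 0.4948 -0.3499  0.0907] rot [-3.138 -0.004 -1.389] q6 2.22 op 0.0685 shift [  -0.7    0.9 -109.3] turn -76.32729987664669 F [-0.2 -0.3  0.8] T [ 0.1  -0.02 -0.01]
time: 7.12
tool_pos: [0.4954, -0.3503, 0.2032]
tool_rot: [-3.135, -0.008, -1.389]
contact_force: [-0.1, -0.1, -0.4]
opening: 0.0689
t 7.22 pos [ 0.494  -0.3491  0.1993] rot [-3.139e+00 -3.000e-03 -1.389e+00] q6 2.22 op 0.0689 shift [-0.2  0.6 -0.7] turn -76.32427954301735 F [0.1 0.2 0. ] T [ 0.17  0.04 -0.  ]
```

View pics/r_scene.png

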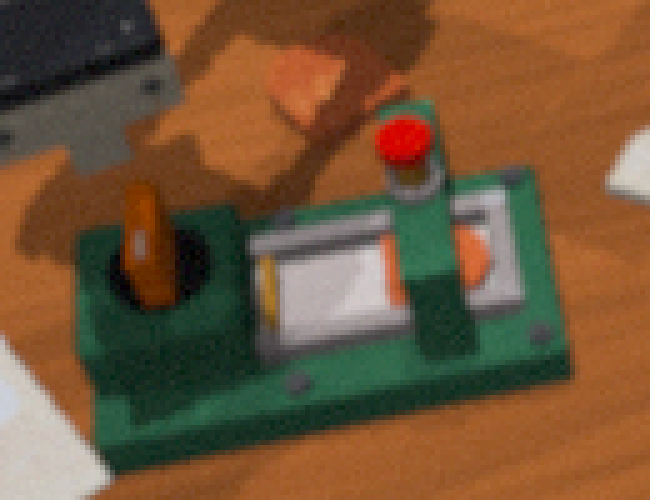

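View pics/r_top.png

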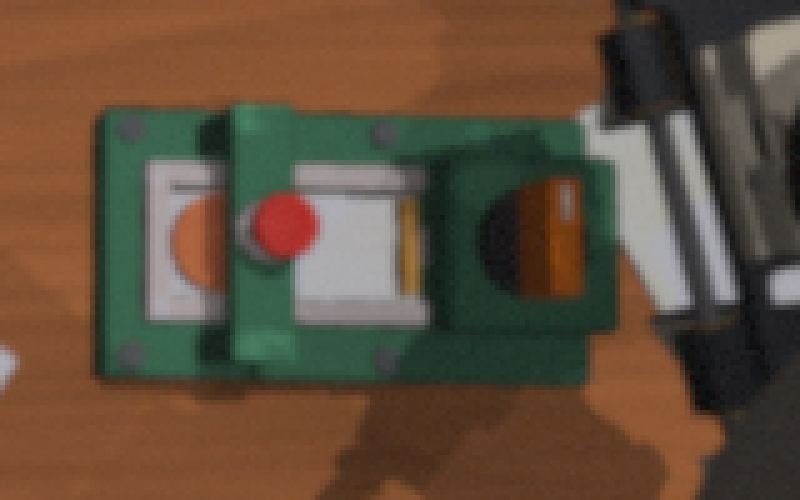

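Run:
```python
from h import *
print('front edge expected px',proj('top',[fixw(0,.051,.038)]),'seen ~(414.6,227.6)')
my=np.radians(-24.1); g=np.array([.5307,.1575,.034])-.046*np.array([np.cos(my),np.sin(my),0]); print(g)
g[2]=.2; plan(g,my)
```

```text
front edge expected px [[414.0659615 228.3491771]] seen ~(414.6,227.6)
[0.48870963 0.1762832  0.034     ]
t 7.22 pos [ 0.494  -0.3491  0.1993] rot [-3.139e+00 -3.000e-03 -1.389e+00] q6 2.22 op 0.0689 shift [-517.7  -89.9   -1.8] turn -55.47295024140911 F [0.1 0.2 0. ] T [ 0.17  0.04 -0.  ]
```

The lift's front edge is within 1 px of where it should be at home, and the knob has sprung back. Next is the mallet.

```bash
python3 -m pendant '[[[-15,-3,0],-3],[[-40,-7,0],-6],[[-70,-12,0],-10],[[-100,-17,0],-14],[[-135,-23,0],-18],[[-170,-29,0],-22],[[-205,-35,0],-26],[[-240,-42,0],-30],[[-275,-48,0],-34],[[-310,-54,0],-38]]'
python3 -c "
from h import *
plan([.4887,.1763,.15],np.radians(-24.1))"
```

```text
time: 8.05
tool_pos: [0.4895, -0.0326, 0.1963]
tool_rot: [3.14, 0.0, -0.722]
contact_force: [0.2, 0.1, -0.3]
opening: 0.0687
t 8.05 pos [ 0.4895 -0.0326  0.1963] rot [ 3.14   0.    -0.722] q6 2.07 op 0.0687 shift [-138.7 -156.2   46.1] turn -17.290908068831524 F [ 0.2  0.1 -0.3] T [ 0.06 -0.04  0.03]
```

```bash
python3 -m pendant '[[[-18,-21,3],-3],[[-38,-43,6],-6],[[-58,-65,10],-9],[[-78,-88,15],-12],[[-98,-110,20],-15],[[-115,-130,27],-17.3],[[-128,-145,35],-17.3],[[-138.7,-156.2,42],-17.3],[[-138.7,-156.2,46],-17.3],[[-138.7,-156.2,46],-17.3]]' 0.5
python3 -c "
from h import *
plan([.4887,.1763,.034],np.radians(-24.1))
im=shot('top')[:,:,::-1]
cv2.imwrite('pics/m1.png',cv2.resize(np.ascontiguousarray(im[170:320,140:340]),None,fx=4,fy=4,interpolation=3))
im=shot('scene')[:,:,::-1]
cv2.imwrite('pics/m2.png',cv2.resize(np.ascontiguousarray(im[110:230,310:470]),None,fx=5,fy=5,interpolation=3))
"
```

```text
time: 8.88
tool_pos: [0.4869, 0.1764, 0.1473]
tool_rot: [3.137, 0.005, -0.419]
contact_force: [0.9, -0.6, 0.2]
opening: 0.0459
t 8.88 pos [0.4869 0.1764 0.1473] rot [ 3.137  0.005 -0.419] q6 2.19 op 0.0459 shift [  2.3  -1.2 113.2] turn 0.11119851659199897 F [ 0.9 -0.6  0.2] T [0.04 0.05 0.  ]
```

View pics/m2.png

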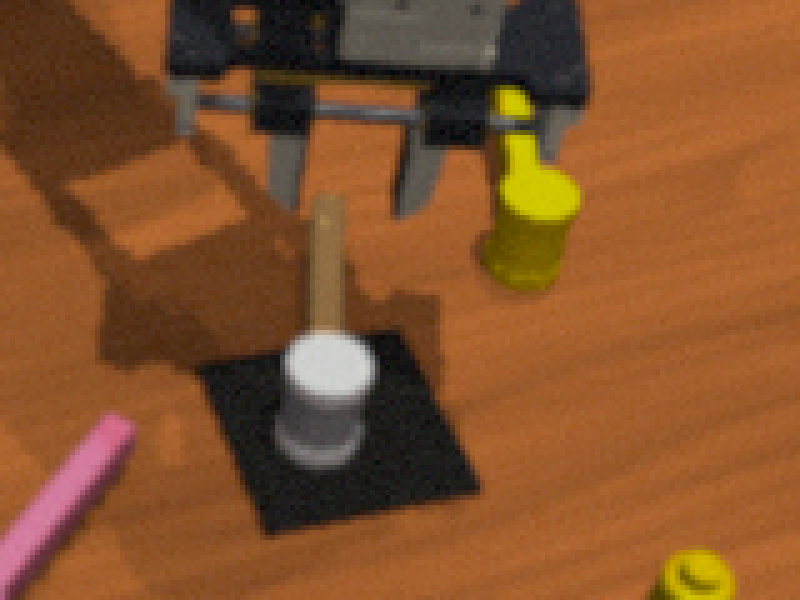

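View pics/m1.png

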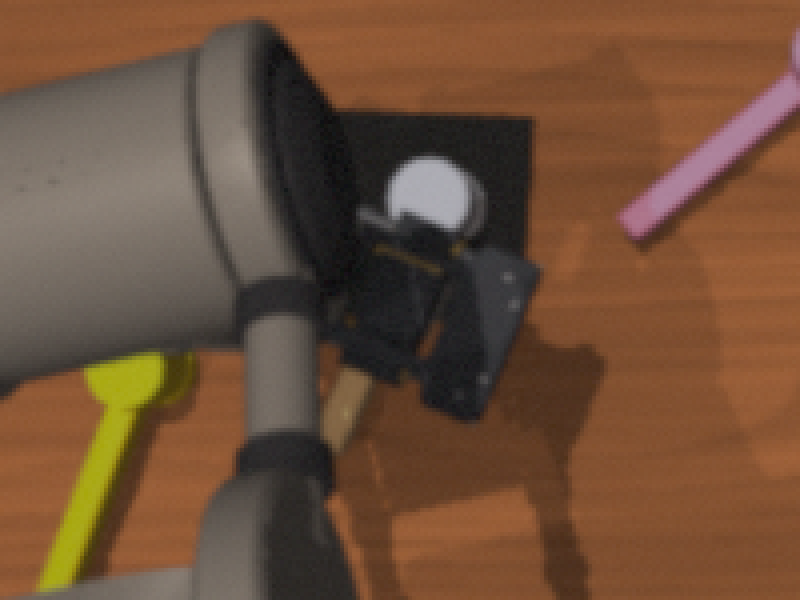

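The fingers straddle the wooden handle, and the yellow mallet (56 mm high) stays below the gripper body. Descending.

```bash
python3 -m pendant '[[[2,-1,10],0],[[2,-1,30],0],[[2,-1,52],0],[[2,-1,72],0],[[2,-1,88],0],[[2,-1,100],0],[[2,-1,107],0],[[2,-1,111],0],[[2,-1,112],0],[[2,-1,112],0]]' 0.4
python3 -c "
from h import *
plan([.4887,.1763,.034],np.radians(-24.1))"
```

```text
time: 9.82
tool_pos: [0.4902, 0.1751, 0.0371]
tool_rot: [3.139, 0.002, -0.421]
contact_force: [0.0, -0.2, -0.7]
opening: 0.0368
t 9.82 pos [0.4902 0.1751 0.0371] rot [ 3.139e+00  2.000e-03 -4.210e-01] q6 2.19 op 0.0368 shift [-1.9 -0.5  3.1] turn -0.037621662699208365 F [ 0.  -0.2 -0.7] T [ 0.08 -0.    0.03]
```

```bash
python3 -m pendant '[[[-2,-0.5,2],0],[[-2,-0.5,3],0],[[-2,-0.5,3],0]]' 0.4
python3 -m pendant '[[[0,0,0],0],[[0,0,0],0],[[0,0,0],0],[[0,0,0],0],[[0,0,0],0],[[0,0,0],0],[[0,0,0],0],[[0,0,0],0]]' 0 60
python3 -c "
from h import *
plan([.4887,.1763,.034],np.radians(-24.1))"
```

```text
time: 10.07
tool_pos: [0.4886, 0.1765, 0.0345]
tool_rot: [3.139, 0.002, -0.421]
contact_force: [0.3, -0.0, -0.2]
opening: 0.0367
time: 10.73
tool_pos: [0.4887, 0.1766, 0.0346]
tool_rot: [3.139, 0.002, -0.421]
contact_force: [0.5, 0.5, 2.4]
opening: 0.0173
t 10.73 pos [0.4887 0.1766 0.0346] rot [ 3.139e+00  2.000e-03 -4.210e-01] q6 2.19 op 0.0173 shift [0.1 0.2 0.6] turn -0.021944351914382182 F [0.5 0.5 2.4] T [0.13 0.09 0.01]
```

Gripped at 17 mm. I'll lift gently and look.

```bash
python3 -m pendant '[[[0,0,-2],0],[[0,0,-6],0],[[0,0,-14],0],[[0,0,-26],0],[[0,0,-42],0],[[0,0,-62],0],[[0,0,-82],0],[[0,0,-102],0],[[0,0,-118],0],[[0,0,-126],0]]'
python3 -m pendant '[[[0,0,-18],0],[[0,0,-36],0],[[0,0,-50],0],[[0,0,-50],0]]'
python3 -c "
from h import *
plan([.4887,.1763,.034],np.radians(-24.1))
im=shot('scene')[:,:,::-1]
cv2.imwrite('pics/m3.png',cv2.resize(np.ascontiguousarray(im[70:220,290:470]),None,fx=4,fy=4,interpolation=3))
im=shot('top')[:,:,::-1]
cv2.imwrite('pics/m4.png',cv2.resize(np.ascontiguousarray(im[150:300,140:340]),None,fx=4,fy=4,interpolation=3))
"
```

```text
time: 11.57
tool_pos: [0.4896, 0.1769, 0.1631]
tool_rot: [3.141, -0.001, -0.421]
contact_force: [0.4, 0.8, -5.4]
opening: 0.0174
time: 11.9
tool_pos: [0.4907, 0.1772, 0.2156]
tool_rot: [-3.14, -0.004, -0.421]
contact_force: [0.8, 0.2, -3.5]
opening: 0.0176
t 11.9 pos [0.4907 0.1772 0.2156] rot [-3.14  -0.004 -0.421] q6 2.19 op 0.0176 shift [ -2.2   1.9 181.6] turn -0.020791964722026022 F [ 0.8  0.2 -3.5] T [0.12 0.08 0.01]
```

View pics/m3.png

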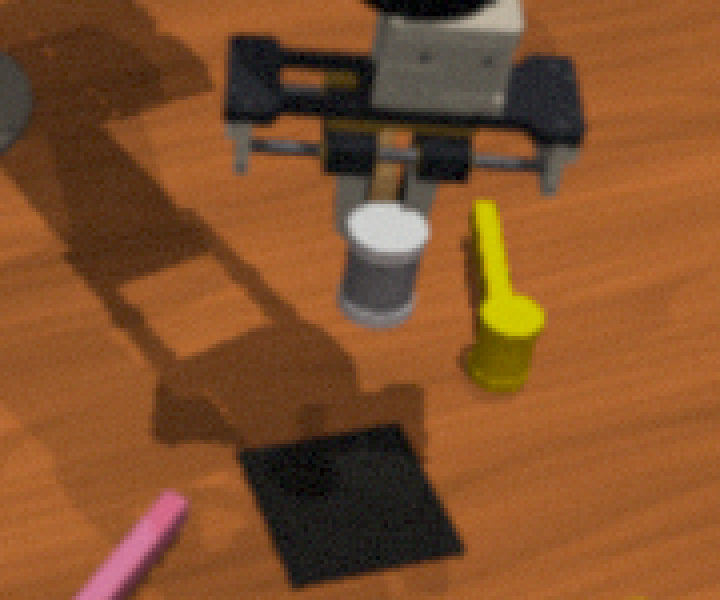

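View pics/m4.png

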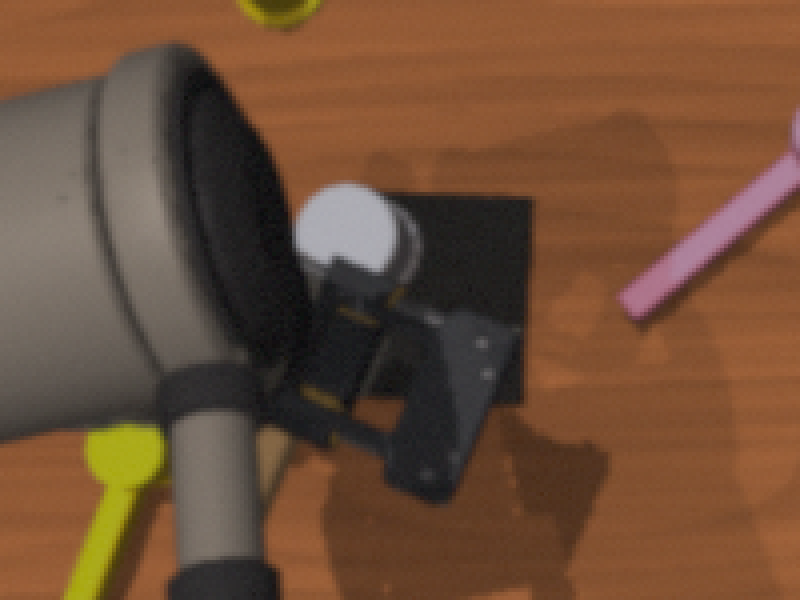

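Run:
```python
from h import *
o=robot.observe();p=o['tool_pos'];d=np.array([np.cos(-.421),np.sin(-.421),0])
print('top face px scene',proj('scene',[p+.046*d+[0,0,.028]]),'seen (387,127)'); print('top cam',proj('top',[p+.046*d+[0,0,.028]]),'seen (227,207)')
P=fixw(0,.026,0); t=P-.046*d; t[2]=.2; print(t); plan(t,-.421)
```

```text
top face px scene [[386.09153604 127.22358795]] seen (387,127)
top cam [[226.2572307  208.83899124]] seen (227,207)
[ 0.4582401  -0.20937281  0.2       ]
t 12.0 pos [0.4892 0.1768 0.2126] rot [ 3.141 -0.    -0.421] q6 2.19 op 0.0175 shift [129.6 365.1  13. ] turn -0.005051564627458725 F [-0.3 -0.4 -4.9] T [ 0.13  0.16 -0.01]
```

No tilt. I'll carry it over to the punch.

```bash
python3 -m pendant '[[[4,11,0],0],[[11,31,0],0],[[20,56,0],0],[[30,84,0],0],[[40,112,0],0],[[50,140,0],0],[[60,168,0],0],[[70,196,0],0],[[80,224,0],0],[[90,252,0],0]]'
python3 -c "
from h import *
plan([.4582,-.2094,.2],-.421)"
```

```text
time: 12.83
tool_pos: [0.4669, -0.0916, 0.2114]
tool_rot: [3.14, 0.003, -0.421]
contact_force: [1.3, 0.3, -4.4]
opening: 0.0171
t 12.83 pos [ 0.4669 -0.0916  0.2114] rot [ 3.14e+00  3.00e-03 -4.21e-01] q6 1.64 op 0.0171 shift [ 40.3 111.   11.5] turn -0.010688441093442066 F [ 1.3  0.3 -4.4] T [0.11 0.11 0.01]
```

```bash
python3 -m pendant '[[[10,28,0],0],[[19,53,0],0],[[27,75,0],0],[[33,91,0],0],[[37,103,4],0],[[40,109,8],0],[[40,111,11],0],[[40,111,12],0],[[40,111,12],0]]'
python3 -c "
from h import *
plan([.4582,-.2094,.162],-.421)
im=shot('scene')[:,:,::-1]
cv2.imwrite('pics/p1.png',cv2.resize(np.ascontiguousarray(im[125:265,135:295]),None,fx=4,fy=4,interpolation=3))
im=shot('top')[:,:,::-1]
cv2.imwrite('pics/p2.png',cv2.resize(np.ascontiguousarray(im[160:290,380:540]),None,fx=4,fy=4,interpolation=3))
"
```

```text
time: 13.58
tool_pos: [0.4576, -0.2082, 0.1987]
tool_rot: [3.141, 0.005, -0.42]
contact_force: [-1.2, 0.3, -4.1]
opening: 0.0176
t 13.58 pos [ 0.4576 -0.2082  0.1987] rot [ 3.141  0.005 -0.42 ] q6 1.41 op 0.0176 shift [ 1.2  0.8 36.7] turn 0.028740287279559136 F [-1.2  0.3 -4.1] T [0.13 0.17 0.03]
```

View pics/p1.png

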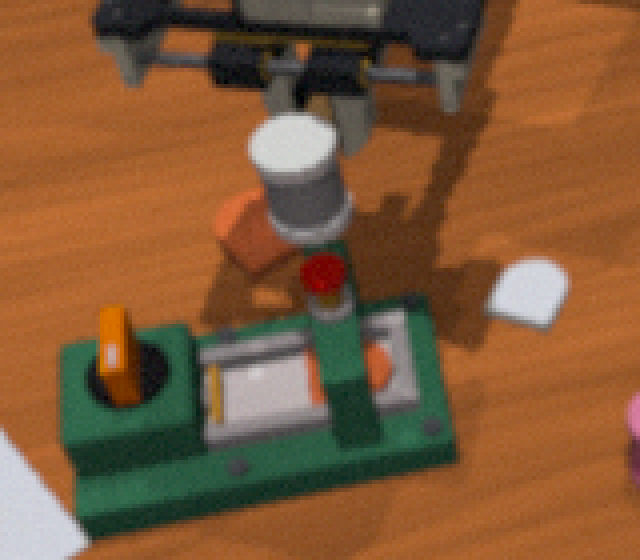

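View pics/p2.png

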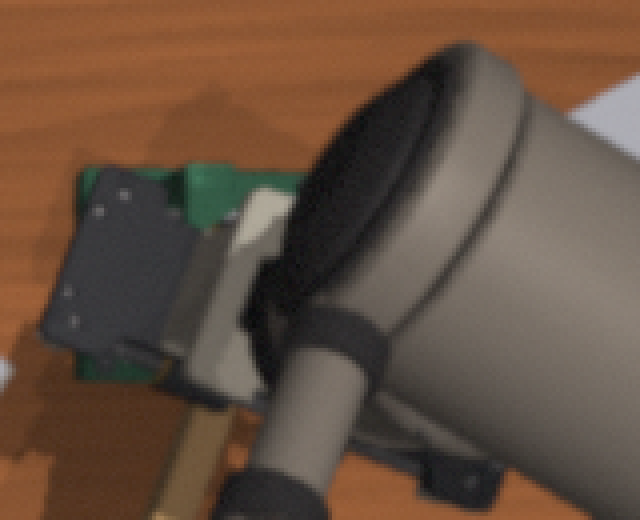

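```bash
python3 -c "
from h import *
p=robot.observe()['tool_pos'];d=np.array([np.cos(-.42),np.sin(-.42),0])
print(proj('scene',[p+.046*d+[0,0,.028]]),'seen 208.7,161.3')"
python3 -m pendant '[[[1,1,6],0],[[1,1,14],0],[[1,1,23],0],[[1,1,30],0],[[1,1,34],0],[[1,1,36],0],[[1,1,36],0]]'
python3 -c "
from h import *
plan([.4582,-.2094,.142],-.421)"
```

```text
[[207.38269546 159.79521124]] seen 208.7,161.3
time: 14.27
tool_pos: [0.4582, -0.2095, 0.1627]
tool_rot: [3.14, 0.004, -0.42]
contact_force: [-0.4, -0.6, -3.6]
opening: 0.0179
t 14.27 pos [ 0.4582 -0.2095  0.1627] rot [ 3.14   0.004 -0.42 ] q6 1.41 op 0.0179 shift [ 0.1 -0.1 20.7] turn 0.0569955983564516 F [-0.4 -0.6 -3.6] T [0.15 0.18 0.08]
```

```bash
python3 -m pendant '[[[0,0,3],0],[[0,0,6],0],[[0,0,9],0],[[0,0,12],0],[[0,0,15],0],[[0,0,17],0],[[0,0,17],0]]'
python3 -c "
from h import *
plan([.4582,-.2094,.142],-.421)
im=shot('scene')[:,:,::-1]
cv2.imwrite('pics/p3.png',cv2.resize(np.ascontiguousarray(im[125:265,135:295]),None,fx=4,fy=4,interpolation=3))
"
```

```text
time: 14.85
tool_pos: [0.4584, -0.2097, 0.1456]
tool_rot: [3.14, 0.004, -0.42]
contact_force: [1.1, -0.6, -2.0]
opening: 0.0178
t 14.85 pos [ 0.4584 -0.2097  0.1456] rot [ 3.14   0.004 -0.42 ] q6 1.41 op 0.0178 shift [-0.2 -0.2  3.6] turn 0.05374787239081068 F [ 1.1 -0.6 -2. ] T [-0.05 -0.11 -0.01]
```

View pics/p3.png

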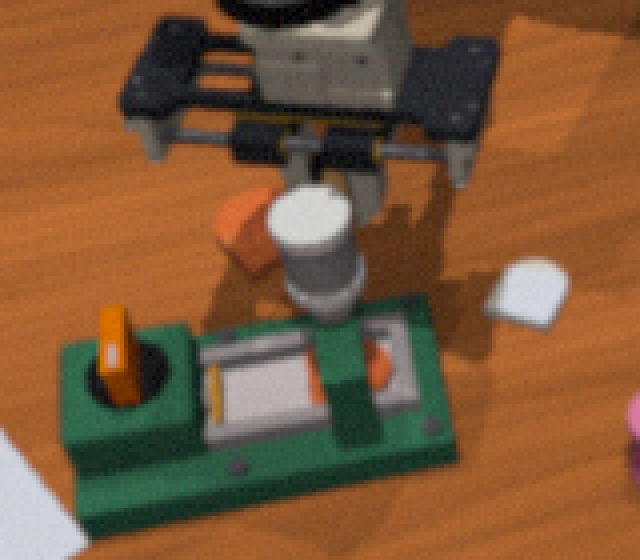

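```bash
python3 -m pendant '[[[0,0,1.5],0],[[0,0,3],0],[[0,0,3],0]]'; python3 -m pendant '[[[0,0,1],0],[[0,0,2],0],[[0,0,2],0]]'
```

```text
time: 15.15
tool_pos: [0.4584, -0.2097, 0.1435]
tool_rot: [3.14, 0.003, -0.42]
contact_force: [-2.5, 0.3, 3.3]
opening: 0.0179
time: 15.4
tool_pos: [0.4583, -0.2097, 0.1432]
tool_rot: [3.14, 0.002, -0.42]
contact_force: [-5.8, 3.1, 13.3]
opening: 0.0176
```

The force swung by about 17 N at a travel of about 15 mm, so the punch is pressing on the lift. Now I raise the mallet and check.

```bash
python3 -m pendant '[[[0,0,0],0],[[0,0,-4],0],[[0,0,-10],0],[[0,0,-18],0],[[0,0,-28],0],[[0,0,-40],0],[[0,0,-52],0],[[0,0,-60],0],[[0,0,-62],0],[[0,0,-62],0]]'
python3 -c "
from h import *
im=shot('scene')[:,:,::-1]
cv2.imwrite('pics/p4.png',cv2.resize(np.ascontiguousarray(im[110:265,135:295]),None,fx=4,fy=4,interpolation=3))
p=robot.observe()['tool_pos'];d=np.array([np.cos(-.42),np.sin(-.42),0])
print(proj('scene',[p+.046*d+[0,0,.028]]))
d=np.array([np.cos(-.421),np.sin(-.421),0])
g=np.array([.5307,.1575,.2])-.046*d
plan(g,-.421)
"
```

```text
time: 16.23
tool_pos: [0.4585, -0.2096, 0.2056]
tool_rot: [3.14, 0.001, -0.42]
contact_force: [-0.6, -0.1, -4.0]
opening: 0.0174
[[206.28371293 158.02506355]]
t 16.28 pos [ 0.4582 -0.2095  0.2049] rot [ 3.14e+00  3.00e-03 -4.20e-01] q6 1.41 op 0.0176 shift [-129.4 -364.7    4.7] turn 0.07341079316526937 F [ 0.5  0.1 -4.3] T [0.16 0.17 0.01]
```

View pics/p4.png

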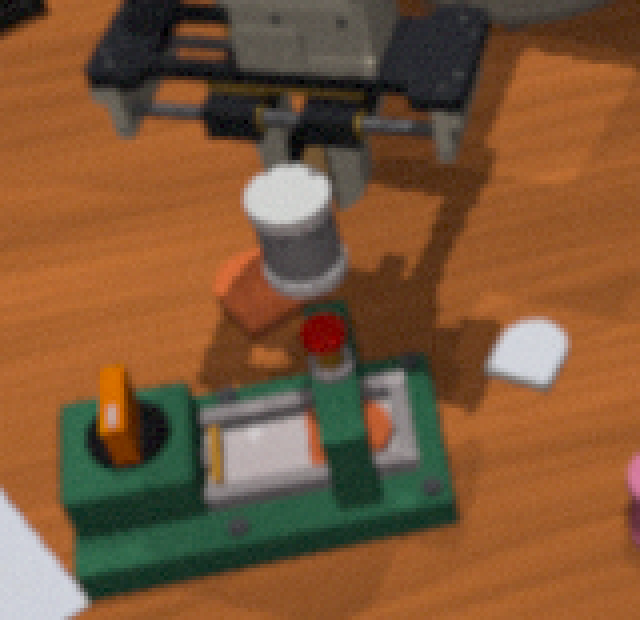

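The punch is up, the lift is home and the mallet is level. Returning it to the pad.

```bash
python3 -m pendant '[[[-4,-11,0],0],[[-11,-31,0],0],[[-20,-56,0],0],[[-30,-84,0],0],[[-40,-112,0],0],[[-50,-140,0],0],[[-60,-168,0],0],[[-70,-196,0],0],[[-80,-224,0],0],[[-90,-252,0],0]]'
python3 -c "
from h import *
d=np.array([np.cos(-.421),np.sin(-.421),0])
plan(np.array([.528,.163,.12])-.046*d,-.421)"
```

```text
time: 17.12
tool_pos: [0.4778, 0.0595, 0.204]
tool_rot: [3.14, 0.004, -0.42]
contact_force: [0.7, 0.3, -4.4]
opening: 0.0175
t 17.12 pos [0.4778 0.0595 0.204 ] rot [ 3.14   0.004 -0.42 ] q6 1.96 op 0.0175 shift [ -41.9 -115.3   83.9] turn 0.07984569080397641 F [ 0.7  0.3 -4.4] T [ 0.12  0.16 -0.03]
```

```bash
python3 -m pendant '[[[-10,-28,0],0],[[-19,-54,0],0],[[-27,-76,4],0],[[-34,-93,12],0],[[-38,-105,24],0],[[-41,-112,38],0],[[-42,-115,54],0],[[-42,-115,70],0],[[-42,-115,82],0],[[-42,-115,84],0]]'
python3 -m pendant '[[[0,0,0],0],[[0,0,0],0]]'
python3 -c "
from h import *
im=shot('scene')[:,:,::-1]
cv2.imwrite('pics/q1.png',cv2.resize(np.ascontiguousarray(im[110:230,310:470]),None,fx=4,fy=4,interpolation=3))
p=robot.observe()['tool_pos'];d=np.array([np.cos(-.421),np.sin(-.421),0])
print(proj('scene',[p+.046*d+[0,0,.028]]))
plan(np.array([.528,.163,.0346])-.046*d,-.421)"
```

```text
time: 17.95
tool_pos: [0.4836, 0.1813, 0.1167]
tool_rot: [3.136, 0.01, -0.42]
contact_force: [-0.4, 0.4, -5.6]
opening: 0.0173
time: 18.12
tool_pos: [0.483, 0.1811, 0.1161]
tool_rot: [3.135, 0.011, -0.42]
contact_force: [-0.2, 0.4, -4.8]
opening: 0.0173
[[380.85158756 156.97972521]]
t 18.17 pos [0.4836 0.1812 0.1167] rot [ 3.136  0.01  -0.42 ] q6 2.2 op 0.0177 shift [ 2.8 -2.  82.1] turn 0.05822063380872984 F [-0.4  0.1 -4.8] T [0.1  0.1  0.02]
```

View pics/q1.png

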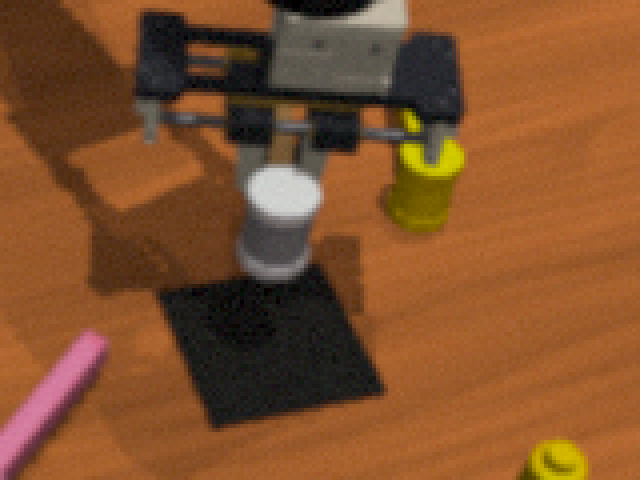

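```bash
python3 -m pendant '[[[0,0,6],0],[[1,-1,18],0],[[2,-1,32],0],[[3,-2,46],0],[[3,-2,58],0],[[3,-2,67],0],[[3,-2,73],0],[[3,-2,76],0],[[3,-2,77],0],[[3,-2,77],0]]'
python3 -c "
from h import *
d=np.array([np.cos(-.421),np.sin(-.421),0])
plan(np.array([.528,.163,.0346])-.046*d,-.421)"
```

```text
time: 19.0
tool_pos: [0.4865, 0.1818, 0.0399]
tool_rot: [3.136, 0.009, -0.42]
contact_force: [-0.4, -0.2, -4.3]
opening: 0.0176
t 19.0 pos [0.4865 0.1818 0.0399] rot [ 3.136  0.009 -0.42 ] q6 2.2 op 0.0176 shift [-0.4  0.1  5.3] turn 0.056293982480205874 F [-0.4 -0.2 -4.3] T [ 0.18  0.18 -0.04]
```

```bash
python3 -m pendant '[[[0,0,1],0],[[0,0,2],0],[[0,0,3],0],[[0,0,4],0],[[0,0,4.5],0],[[0,0,4.5],0]]'; python3 -m pendant '[[[0,0,0.5],0],[[0,0,1],0],[[0,0,1],0]]'
```

```text
time: 19.5
tool_pos: [0.4864, 0.1817, 0.0354]
tool_rot: [3.136, 0.01, -0.42]
contact_force: [-0.8, 0.9, -4.1]
opening: 0.0174
time: 19.75
tool_pos: [0.4864, 0.1819, 0.0349]
tool_rot: [3.136, 0.009, -0.42]
contact_force: [-3.1, 0.3, 2.6]
opening: 0.0174
```

It is resting on the pad, so I release it and raise the arm.

```bash
python3 -m pendant '[[[0,0,0],0],[[0,0,0],0],[[0,0,0],0],[[0,0,0],0],[[0,0,0],0],[[0,0,0],0]]' 0.4 10
python3 -m pendant '[[[0,0,-6],0],[[0,0,-20],0],[[0,0,-40],0],[[0,0,-65],0],[[0,0,-95],0],[[0,0,-125],0],[[0,0,-155],0],[[0,0,-170],0]]'
python3 -m pendant '[[[-15,0,0],0],[[-40,0,0],0],[[-65,0,-5],0],[[-90,0,-10],0],[[-100,0,-10],0],[[-100,0,-10],0]]'
python3 -c "
from h import *
plan([0,0,0])
for n in('scene','top'): shot(n,f'pics/end_{n}.png')
"
```

```text
time: 20.25
tool_pos: [0.4865, 0.1818, 0.0348]
tool_rot: [3.136, 0.009, -0.42]
contact_force: [0.3, 0.2, -0.3]
opening: 0.0367
time: 20.92
tool_pos: [0.4894, 0.1823, 0.2091]
tool_rot: [3.139, 0.005, -0.42]
contact_force: [0.7, 0.3, -0.0]
opening: 0.0367
time: 21.42
tool_pos: [0.3958, 0.2238, 0.2195]
tool_rot: [3.139, 0.005, -0.417]
contact_force: [0.6, -0.4, 0.4]
opening: 0.0366
t 21.42 pos [0.3958 0.2238 0.2195] rot [ 3.139  0.005 -0.417] q6 2.33 op 0.0366 shift [-269.8  364.5  221.8] turn None F [ 0.6 -0.4  0.4] T [ 0.07 -0.02 -0.02]
```

View pics/end_scene.png

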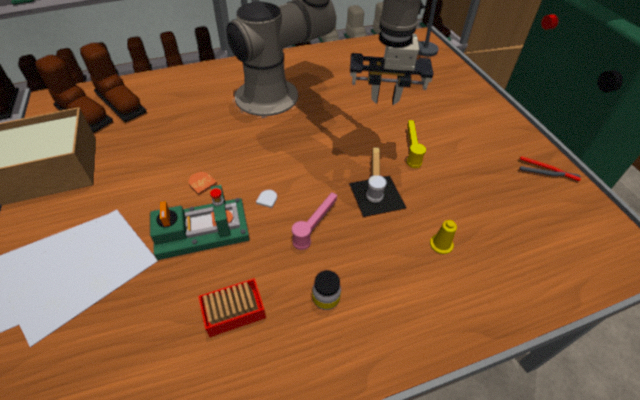

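View pics/end_top.png

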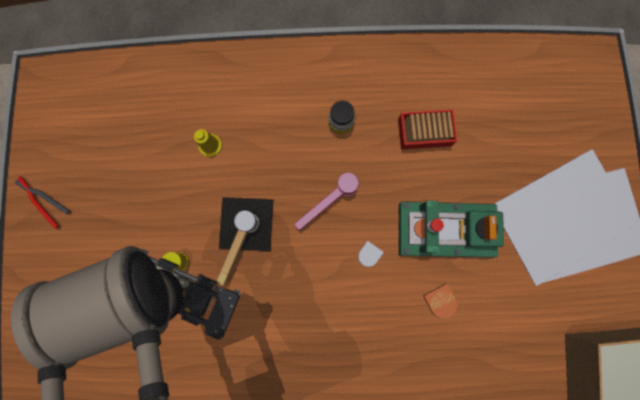

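The mallet stands on the pad (top view 245,221), the lift is home, the knob and punch are at rest, and the bystanders haven't moved.

```bash
python3 -c "
from cell import robot
print(robot.hand_in())"
```

```text
the job is handed in; nothing more can be done
None
```

The job is done and handed in at about 21.5 s, but `hand_in` gives no verdict.

- **Knob and heel lift:** I twisted the knob until its torque jumped to 0.8 N m at the stop, then released it. It sprang back and left the heel lift home, with its front edge within about 1 px of where it should be.
- **Mallet:** I pressed the punch with the held mallet to about 15 mm of travel, with a force change of about 17 N. I then set the mallet back on the pad, aiming about 7 mm from its centre, and released it at near-zero force.
- **Last checks:** The final pictures show the mallet upright on the pad, the knob and punch at rest, the lift under the punch and the jar, spool and box unmoved. The arm was clear of everything, and no check disagreed.
- **One slip:** After opening the fingers at the knob I sent a 10 mm move down instead of up. The fingers reached about 72 mm in height, just above the 70 mm housing top and beside the knob. The force reading stayed under 1 N, and I lifted straight away.

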